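# Roll a turned blank into the carving cradle

### The arm

A 6-joint arm with a two-finger parallel gripper is mounted at the origin on the work surface. World frame = base frame: x ahead of the robot, y to its left, z up, the work surface at z = 0. Lengths are in mm, angles in rad, forces in N, time in s.
With the tool pointing down it reaches from about 275 to 875 mm from the base axis. Payload 12.5 kg.
Tool frame: the origin (TCP) lies midway between the tips of the shut fingers; the grasp point (between the pads) lies 19 mm behind it (manip.grasp_offset is the distance from the TCP to the grasp point, in mm); z points along the fingers, y is the line along which they close (so a half turn about z gives the same grasp; the last joint's range is limited). The gripper opens to 85 mm and grips with 20 to 120 N. Pads are 22 mm wide; open, the fingers measure 114 mm over their backs; the gripper's body (76 mm by 85 mm) begins 54 mm behind the grasp point. The pads swing forward as they close: fully open they stand 13 mm farther back than shut.
Start: joints at [-1.414, 0.351, 1.652, -0, 1.139, -0.085], TCP at [131.719, -533.98, 231.29] pointing down, gripper open.
Joint ranges: [-2.75, 2.75], [-0.79, 2.1], [0.01, 2.65], [-1.57, 4.71], [0.07, 3.14], [-2.87, 2.87]. Speed limits (rad/s): [2.22, 2.22, 2.79, 3.14, 3.14, 3.14].

### API

Orientations are given as a rotation vector (axis times angle).
In Python, from station import manip gives the robot as it stands. The module is installed in compiled form; this text tells all that it offers.
- The arm moves only by the tool apply_moves, never from a script. Its argument "motion" is a list of rows, each an object with "dr": the turn, a rotation vector about the tool's x, y, z normalised to -1 to 1, where 1 is pi rad, a list of three; "offset": the shift along the tool's x, y, z normalised to -1 to 1, where 1 is 0.075 m, a list of three; "hand": the opening, from 0 (shut) to 1 (fully open). In form: [{"dr": [rx, ry, rz], "offset": [dx, dy, dz], "hand": hand}, ...]. A call has 1 to 5 rows; each row shifts and turns the commanded pose from where the row before left it, along the tool's axes as they then stand; what a row does not reach is not made up. A row lasts 1/8 s, in which the tool goes at most 62.5 mm and 10.7 degrees, less where a joint would pass 70% of its speed; a pose out of reach is approached as far as the arm can. A call with a number of a shift or a turn outside -1 to 1 is refused whole. A call with a gripper value outside its range is refused whole. The fingers move at their own pace and stop on an object; "grip_force" is the grip in N (left out, the last holds). Time passes only in rows, so rows that do not move let the fingers close. It gives the time, the measured TCP pose, the force, the opening and the grip force at its end, in the units of the state.
- manip.observe(): the state, without advancing time (a new reading comes with each control period).
- manip.read_camera(name): name is "scene" or "top" or "wrist"; returns a dict with "image" (420x560x3 uint8, red, green, blue), "z_map" (420x560 float32, mm along the optical axis (not along the pixel's ray), 0 where there is no reading), "fov_y" (degrees; the focal length in pixels is half the picture's height over the tangent of half this angle, whatever the lens; pixels are square), "cx", "cy" (the principal point, pixels), "rvec" (rotation vector, rad) and "tvec" (3), from world to camera coordinates, as OpenCV has them; the wrist camera has in their place "tool_from_camera" (4x4, takes a point from camera to tool coordinates, whose origin is the TCP and whose axes are the flange's). Camera axes: x right, y down, z forward; pixel columns grow to the right and rows downward; lengths in mm; the calibration is good to about 2 mm. A picture is of the moment at which its call begins: read the wrist's pose just before it.
- manip.finish_job(): hands the job in; it is judged then, once.
The state is a dict: "clock": time; "q": joint angles; "qvel": joint speeds; "tau": joint torques, N m; "ee_pos": TCP position; "tool_rot": TCP orientation; "contact_force": force on the tool from outside, world axes, zero at the start; "wrist_torque": the same for the moment, N m; "finger_gap": opening from 0.0 (shut) to 1.0 (fully open); "gripper_force": force on a finger pad.
Only numpy, scipy, OpenCV 4.12 (cv2) and the standard library are available. Lean on these libraries where they do the work, as an engineer would, in place of code of your own. Each camera call takes 0.05 s, during which the arm holds its last target. There are 200 camera calls.

### The job

Roll the short, thick round wooden bar away from you along the table with your fingertips, up the ramp and into the V-groove of the carving cradle, and push it endways along the groove until its end is right up against the tall end stop. Do not lift, carry or tip it, and leave the other things on the table where they are.

Things in the scene. Friction and masses are not known exactly. Their poses are not given: they have to be found in the camera images.
- bar: Plain round bar of smooth, waxed pale wood, 44 mm in diameter, 160 mm long, 0.13 to 0.27 kg, lying on the table between robot and cradle, not square to it. Origin at its centre (22 mm above the table at first); x is the bar's axis; y and z turn as it rolls. Friction 0.28 to 0.42 against everything; it rolls easily and coasts 4 to 8 mm if let go at 50 mm/s.
- bar_center (a point): Centre of the bar, on its axis.
- bar_endA (a point): Centre of the bar's flat end face at +x of the bar, 80 mm from its centre.
- bar_endB (a point): Centre of the bar's other flat end face, at -x of the bar.
- cradle: Fixed plywood V-block, yaw within 0.3 rad. Origin on the table under the groove's bottom line, midway along it. Groove along y, from -120 to +120 mm. Along x (away from the robot): ramp from table level at -75 mm to 15 mm high at -20 mm, flat crest to -15 mm, down at 40 degrees to the groove bottom (2 mm high, x = 0), up at 40 degrees to 40 mm high at +45 mm, flat top to +61 mm.
- groove (a point): Middle of the groove along its length, at the height of a seated bar's axis: 30.7 mm above the table, over the cradle's origin.
- stop: Fixed tall end stop: dark wooden plate across the left or right end of the groove, 85 mm (x) by 12 mm (y), 52 mm high, axes parallel to the cradle's. Origin at its underside centre, 15 mm in cradle x and 126 mm in cradle y (either sign) from the cradle's origin. Its inner face is 120 mm from the groove's middle: a bar home has its centre 40 mm from that middle, on the stop's side.
- foot: Fixed low dark wooden plate across the other, open end of the groove, 85 mm by 12 mm, only 6 mm high. Origin at its underside centre.
- jar: Bystander: small lidded amber glass jar, 58 mm across, 62 mm high; origin at the underside centre.
- sandblock: Bystander: cork sanding block 100 x 60 x 35 mm; origin at the underside centre.
- slice: Bystander: upright slice of dark log, 68 mm across, 30 mm high; origin at the underside centre.
- paintbrush: Bystander: brush lying beyond the cradle.
- mug: Bystander: white mug 72 mm across, 75 mm high; origin at the underside centre.
- mallet: Bystander: wooden-headed hammer lying on the right.
- bowl: Bystander: terracotta bowl 100 mm across, 35 mm high; origin at the underside centre.

How it is judged (in metres and radians):
On the way, in this order (a step that is already met when the one before it is completed fails the run):
1. the bar turns over as it rolls along, before it reaches the groove (angle between bar's own z axis and vertical above 2.2 rad and x of bar_center in the frame of cradle below -0.02 m), for 0.02 s.
2. the bar lies in the V-groove (x of bar_center in the frame of cradle between -0.005 and 0.005 m and z of bar_center in the frame of cradle between 0.026 and 0.035 m and angle between the x axis of bar and the y axis of cradle, either way round below 0.06 rad), for 0.2 s.
At the end, for the whole second after the job is handed in: The bar lies at rest in the V-groove (axis within 5 mm and 0.06 rad of the groove's line, resting on both flanks) with its end within 6 mm of the tall end stop (all of step 2 and (y of bar_center in the frame of stop between -0.092 and -0.08 m or y of bar_center in the frame of stop between 0.08 and 0.092 m) and linear speed of bar below 0.01 m/s and angular speed of bar below 0.15 rad/s); the robot touches nothing.
It fails at once if the bar is lifted off the table or out of the cradle (height (world z) of bar_center above 0.052 m or (height (world z) of bar_center above 0.036 m and x of bar_center in the frame of cradle below -0.09 m)).
It fails at once if the bar is tipped more than about 25 degrees on end (angle between bar's own x axis and vertical below 1.13 rad or angle between bar's own x axis and vertical above 2.01 rad).
It fails at once if another thing on the table is moved more than 25 mm (distance of any of jar, sandblock, slice, paintbrush, mug, mallet, bowl from where it was at the start of the episode above 0.025 m).
It also fails if it takes over 64 s, if anything falls off the work surface, if the arm or the gripper's body presses on something with over 40 N, if the wrist force passes 120 N, or if a joint passes its speed limit or range.

## Working session

There is one attempt and no reset: what is moved stays moved. The work goes in short steps, Python scripts to look and compute and a tool call to move; the robot and the scene stay as the last step left them, time stands still between calls to the robot, and variables do not carry over. Pictures are saved under pics/ and viewed, at most 10 in all, crops included, and the job is handed in when it is done.

Besides the shell and the picture viewer there is one more tool, called after "Request:" in YAML: its name, and indented under it one key for each argument. apply_moves: Moves the arm, as the interface text tells. Its arguments: {"type":"object","properties":{"motion":{"type":"array"},"grip_force":{"type":"number"}},"required":["motion"]}

```bash
mkdir -p pics; cat > h.py <<'E'
import numpy as np, cv2
from station import manip
def cam(n):
    c=manip.read_camera(n); im=c["image"]; H,W=im.shape[:2]
    c["f"]=H/2/np.tan(np.radians(c["fov_y"])/2); return c
def world(c):
    z=c["z_map"]; H,W=z.shape; u,v=np.meshgrid(np.arange(W),np.arange(H))
    P=np.stack([(u-c["cx"])/c["f"]*z,(v-c["cy"])/c["f"]*z,z],-1)
    R=cv2.Rodrigues(np.array(c["rvec"],float))[0]; t=np.array(c["tvec"],float).ravel()
    return (P-t)@R
E
python3 - <<'E'
from h import *
o=manip.observe(); print({k:np.round(v,3) for k,v in o.items()})
for n in("top","scene"):
    c=cam(n); cv2.imwrite(f"pics/{n}.png",c["image"][:,:,::-1]); np.savez(n+".npz",im=c["image"],W=world(c),z=c["z_map"])
    print(n,c["f"],c["rvec"],c["tvec"])
E
```

```text
{'clock': np.float64(0.0), 'q': array([-1.414,  0.351,  1.652,  0.   ,  1.139, -0.085]), 'qvel': array([ 0.001, -0.   ,  0.001,  0.001,  0.001,  0.   ]), 'tau': array([-2.0000e-03, -5.0611e+01, -2.9140e+01, -0.0000e+00,  5.0000e-03,
        0.0000e+00]), 'ee_pos': array([ 131.676, -533.64 ,  230.736]), 'tool_rot': array([-3.117, -0.379,  0.   ]), 'contact_force': array([ 0.029, -0.389,  0.146]), 'wrist_torque': array([ 0.008, -0.033, -0.023]), 'gripper_force': np.float64(0.0), 'finger_gap': np.float64(1.0)}
top 537.03572050642 [ 2.17073105 -2.17413807  0.10662485] [  16.5689103   571.1617682  1380.85950063]
scene 387.10187680331364 [ 2.41716261  0.59239386 -0.19278618] [-502.2098752  -161.21418414 1296.09870708]
```

View pics/top.png

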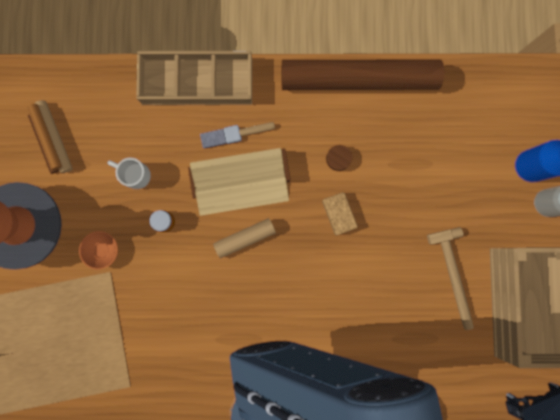

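View pics/scene.png

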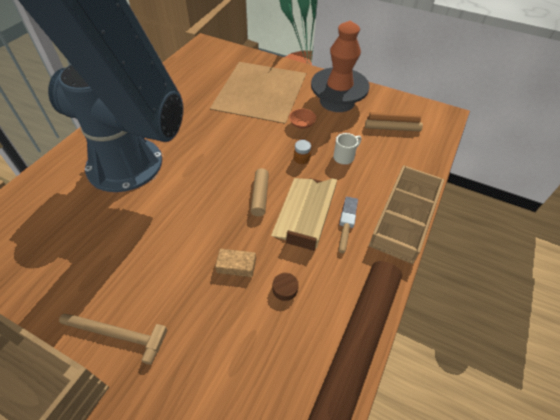

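The top view shows the bar at about (245,238) and the cradle at about (240,182). The jar is at (161,221), the sanding block at (340,213) and the slice at (340,158). The scene view shows a dark plate at the cradle's right end, about (300,240).

```bash
python3 - <<'E'
from h import *
d=np.load("top.npz"); W=d["W"]; im=d["im"]
def reg(r0,r1,c0,c1,lo,hi,sel=None,D=W):
    P=D[r0:r1,c0:c1].reshape(-1,3); m=(P[:,2]>lo)&(P[:,2]<hi); return P[m]
print("table z",np.median(W[300:330,200:300,2]),np.median(W[225:235,180:200,2]))
P=reg(210,262,205,285,25,60)
r=cv2.minAreaRect(P[:,:2].astype(np.float32)); print("bar",len(P),r,np.percentile(P[:,2],[50,95]))
Q=reg(140,222,180,296,3,70); 
r=cv2.minAreaRect(Q[:,:2].astype(np.float32)); print("cradle all",r,cv2.boxPoints(r))
Q=reg(140,222,180,296,36,46); r=cv2.minAreaRect(Q[:,:2].astype(np.float32)); print("top40",len(Q),r,cv2.boxPoints(r))
Q=reg(140,222,180,296,47,70); print("tall",len(Q),Q.mean(0) if len(Q) else 0, Q.min(0) if len(Q) else 0,Q.max(0) if len(Q) else 0)
for n,a in dict(jar=(205,235,145,178),sand=(190,240,318,362),slice=(140,175,322,358)).items():
    Q=reg(*a,15,80); print(n,np.round(Q.min(0)),np.round(Q.max(0)))
S=np.load("scene.npz")["W"]
m=(S[...,2]>47)&(S[...,2]<58)&(S[...,0]>400)&(S[...,0]<800)&(abs(S[...,1])<350)
Q=S[m]; 
n,l,st,ce=cv2.connectedComponentsWithStats(m.astype(np.uint8))
for i in range(1,n):
    if st[i,4]>5: print("scene",st[i],S[l==i].mean(0))
Image=cv2.resize(im[135:270,170:370],None,fx=4,fy=4,interpolation=cv2.INTER_CUBIC); cv2.imwrite("pics/topc.png",Image[:,:,::-1])
E
```

```text
table z 0.8295280651146502 0.8252157669959763
bar 1030 ((467.3488464355469, 88.32369995117188), (43.715370178222656, 160.28857421875), 24.53819465637207) [40.97128905 47.65541043]
cradle all ((621.1490478515625, 107.60017395019531), (309.8177185058594, 220.62103271484375), 89.87660217285156) [[510.5052   -47.070747]
 [731.1257   -47.54589 ]
 [731.7929   262.2711  ]
 [511.17242  262.74625 ]]
top40 719 ((651.7713623046875, 80.43968963623047), (258.2228698730469, 177.0614471435547), 55.88692092895508) [[506.06464   23.194672]
 [652.6595   -76.10636 ]
 [797.4781   137.68471 ]
 [650.88324  236.98575 ]]
tall 158 [657.8280961   -5.15809013  52.39773832] [615.77628551 -31.97810178  47.0357879 ] [699.65478045 214.80304191  61.2214765 ]
jar [483. 272.  15.] [538. 326.  69.]
sand [ 475. -203.   16.] [ 584. -118.   45.]
slice [ 646. -194.   15.] [ 713. -128.   40.]
scene [295 147  15   7  32] [517.83222501 283.90243428  53.22461839]
scene [337 148  12   7  31] [636.30184874 345.31388691  52.14315913]
scene [287 230  30  12 139] [659.76528213 -19.99600315  52.20379755]
```

View pics/topc.png

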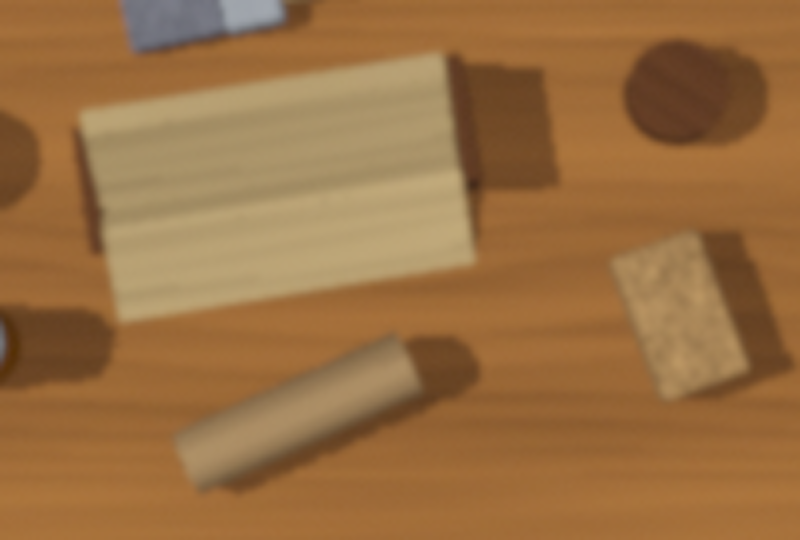

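```bash
cat >> h.py <<'E'
def ray(c,u,v,z):
    R=cv2.Rodrigues(np.array(c["rvec"],float))[0]; t=np.array(c["tvec"],float).ravel()
    C=-R.T@t; d=R.T@np.array([(u-c["cx"])/c["f"],(v-c["cy"])/c["f"],1]); return C+d*(z-C[2])/d[2]
E
python3 - <<'E'
from h import *
c=cam("top")
pts=[((80,112),40,(61,120)),((443,54),40,(61,-120)),((475,263),0,(-75,-120)),((118,320),0,(-75,120))]
A=[];B=[]
for (u,v),z,q in pts:
    A.append(q);B.append(ray(c,170+u/4-.4,135+v/4-.4,z)[:2])
A=np.array(A,float);B=np.array(B);print(np.round(B))
a=A-A.mean(0);b=B-B.mean(0)
th=np.arctan2((a[:,0]*b[:,1]-a[:,1]*b[:,0]).sum(),(a*b).sum()); R=np.array([[np.cos(th),-np.sin(th)],[np.sin(th),np.cos(th)]])
t=B.mean(0)-R@A.mean(0); print("yaw",th,"org",t,"res",np.round(B-(A@R.T+t),1))
P=[ray(c,170+u/4-.4,135+v/4-.4,z)[:2] for (u,v),z in (((177,435),22),((205,490),10),((395,337),22),((421,387),10))]
print(np.round(P)); bar=np.array([467.3,88.3])
print("bar in cradle",R.T@(bar-t),"rayed centre",ray(c,170+298/4,135+413/4,30), "stop should be",R@[15,-126]+t)
np.savez("cr.npz",R=R,t=t,th=th)
E
```

```text
[[664. 230.]
 [702.  -7.]
 [568. -29.]
 [530. 209.]]
yaw 0.15827053346531075 org [623.0222227  101.81352368] res [[-0.4  0.2]
 [-0.1 -0.3]
 [ 0.2 -0.5]
 [ 0.3  0.6]]
[[454. 167.]
 [418. 149.]
 [517.  24.]
 [485.   7.]]
bar in cradle [-155.90577842   11.19884904] rayed centre [466.54478559  86.39120224  30.        ] stop should be [657.69367751 -20.24748657]
```

Request:
apply_moves:
  motion:
    - {"dr": [0, 0, 0], "offset": [0.371, -0.456, 0], "hand": 1}
    - {"dr": [0, 0, 0], "offset": [0.371, -0.456, 0], "hand": 1}
    - {"dr": [0, 0, 0], "offset": [0.371, -0.456, 0], "hand": 1}
    - {"dr": [0, 0, 0], "offset": [0.371, -0.456, 0], "hand": 1}
    - {"dr": [0, 0, 0], "offset": [0.371, -0.456, 0], "hand": 1}

```text
clock: 0.78
ee_pos: [226.2, -333.3, 231.2]
tool_rot: [-3.119, -0.378, -0.0]
contact_force: [0.4, -0.0, 0.4]
finger_gap: 1.001
gripper_force: 0.0
```

Request:
apply_moves:
  motion:
    - {"dr": [0, 0, 0], "offset": [0.371, -0.456, 0], "hand": 1}
    - {"dr": [0, 0, 0], "offset": [0.371, -0.456, 0], "hand": 1}
    - {"dr": [0, 0, 0], "offset": [0.371, -0.456, 0], "hand": 1}
    - {"dr": [0, 0, 0], "offset": [0.371, -0.456, 0], "hand": 1}
    - {"dr": [0, 0, 0], "offset": [0.371, -0.456, 0], "hand": 1}

```text
clock: 1.4
ee_pos: [320.3, -133.9, 231.4]
tool_rot: [3.119, 0.379, 0.0]
contact_force: [1.2, -0.4, 0.1]
finger_gap: 0.999
gripper_force: 0.0
```

Request:
apply_moves:
  motion:
    - {"dr": [0, 0, 0], "offset": [0.371, -0.456, 0], "hand": 1}
    - {"dr": [0, 0, 0], "offset": [0.371, -0.456, 0], "hand": 1}
    - {"dr": [0, 0, 0], "offset": [0.371, -0.456, 0], "hand": 1}
    - {"dr": [0, 0, 0], "offset": [0.371, -0.456, 0], "hand": 1}
    - {"dr": [0, 0, 0], "offset": [0.371, -0.456, 0], "hand": 1}

```text
clock: 2.02
ee_pos: [414.5, 65.5, 231.3]
tool_rot: [3.119, 0.379, 0.0]
contact_force: [-0.1, -1.1, 0.3]
finger_gap: 1.001
gripper_force: 0.0
```

Request:
apply_moves:
  motion:
    - {"dr": [0, 0, -0.03], "offset": [0, 0, 0.4], "hand": 1}
    - {"dr": [0, 0, -0.03], "offset": [0, 0, 0.4], "hand": 1}
    - {"dr": [0, 0, 0], "offset": [0, 0, 0.4], "hand": 1}
    - {"dr": [0, 0, 0], "offset": [0, 0, 0], "hand": 1}

```text
clock: 2.52
ee_pos: [413.0, 64.0, 140.0]
tool_rot: [-3.069, -0.67, 0.006]
contact_force: [0.0, 0.1, 0.0]
finger_gap: 0.996
gripper_force: 0.0
```

```bash
cat >> h.py <<'E'
def wristP():
    o=manip.observe(); c=cam("wrist"); z=c["z_map"]; H,W=z.shape; u,v=np.meshgrid(np.arange(W),np.arange(H))
    P=np.stack([(u-c["cx"])/c["f"]*z,(v-c["cy"])/c["f"]*z,z],-1); T=np.array(c["tool_from_camera"])
    Pt=P@T[:3,:3].T+T[:3,3]; R=cv2.Rodrigues(np.array(o["tool_rot"]))[0]
    return c["image"],Pt,Pt@R.T+o["ee_pos"],z>0
E
python3 - <<'E'
from h import *
im,Pt,Pw,ok=wristP(); cv2.imwrite("pics/w1.png",im[:,:,::-1])
m=ok&(abs(Pt[...,1])<70)&(Pt[...,2]<15)
if m.any(): print("fingers tool xyz",np.round(np.percentile(Pt[m],[0,2,98,100],axis=0)))
b=ok&(Pw[...,2]>25)&(Pw[...,2]<55)&(abs(Pw[...,0]-467)<70)&(abs(Pw[...,1]-88)<110)
n,l,st,ce=cv2.connectedComponentsWithStats(b.astype(np.uint8)); i=1+st[1:,4].argmax()
Q=Pw[l==i]; print(len(Q),cv2.minAreaRect(Q[:,:2].astype(np.float32)),np.percentile(Q[:,2],[50,98]))
E
```

```text
fingers tool xyz [[-13. -70. -92.]
 [ -8. -65. -88.]
 [ 16.  65. -21.]
 [ 19.  70. -13.]]
15882 ((466.80023193359375, 88.12335205078125), (43.173797607421875, 160.20767211914062), 24.52094078063965) [41.79084909 45.10019852]
```

View pics/w1.png

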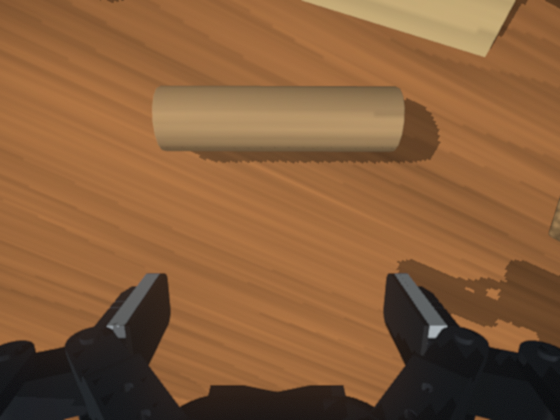

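Request:
apply_moves:
  motion:
    - {"dr": [0, 0, 0], "offset": [0, 0, 0.613], "hand": 1}
    - {"dr": [0, 0, 0], "offset": [0, 0, 0.613], "hand": 1}
    - {"dr": [0, 0, 0], "offset": [0, 0, 0.613], "hand": 1}
    - {"dr": [0, 0, 0], "offset": [0.12, 0, 0], "hand": 1}
    - {"dr": [0, 0, 0], "offset": [0.12, 0, 0], "hand": 1}

```text
clock: 3.2
ee_pos: [432.6, 71.9, 5.4]
tool_rot: [3.069, 0.67, 0.004]
contact_force: [-0.4, 0.1, -0.0]
finger_gap: 1.001
gripper_force: 0.0
```

Request:
apply_moves:
  motion:
    - {"dr": [0, 0, 0], "offset": [0.07, 0, 0], "hand": 1}
    - {"dr": [0, 0, 0], "offset": [0.07, 0, 0], "hand": 1}
    - {"dr": [0, 0, 0], "offset": [0.07, 0, 0], "hand": 1}
    - {"dr": [0, 0, 0], "offset": [0.07, 0, 0], "hand": 1}
    - {"dr": [0, 0, 0], "offset": [0, 0, 0], "hand": 1}

```text
clock: 3.82
ee_pos: [449.9, 80.4, 3.4]
tool_rot: [3.069, 0.671, 0.0]
contact_force: [0.6, 0.9, 0.1]
finger_gap: 1.001
gripper_force: 0.0
```

```bash
cat >> h.py <<'E'
def bar(save=None):
    im,Pt,Pw,ok=wristP(); d=np.load("cr.npz"); Pc=Pw.copy(); Pc[...,:2]=(Pw[...,:2]-d["t"])@d["R"]
    # light band of bar top, in front of fingers (tool x>11)
    b=ok&(Pc[...,2]>20)&(Pc[...,2]<66)&(Pt[...,0]>11)&(Pt[...,0]<95)&(Pt[...,2]<25)&(im.astype(int).max(2)-im.min(2)>30)&(Pc[...,0]<40)
    b&=Pc[...,2]>np.interp(Pc[...,0],[-75,-20,-15,0,45],[0,15,15,2,40])+6
    n,l,st,ce=cv2.connectedComponentsWithStats(cv2.morphologyEx(b.astype(np.uint8),cv2.MORPH_OPEN,np.ones((5,5)))); i=1+st[1:,4].argmax(); Q=Pc[l==i]
    o=manip.observe(); e=d["R"].T@(o["ee_pos"][:2]-d["t"]); v=o["tool_rot"]
    r=cv2.minAreaRect(Q[:,:2].astype(np.float32))
    top=np.percentile(Q[:,2],90); T=Q[Q[:,2]>top-4]
    k=np.polyfit(T[:,1],T[:,0],1)
    print("cradle frame rect",np.round(r[0],1),np.round(r[1],1),"ytol",np.round(np.percentile(Q[:,1],[.5,99.5]),1),"rel yaw",round(-np.arctan(k[0]),3),"ridge x",round(k[1]+k[0]*Q[:,1].mean(),1),"top z",round(np.percentile(Q[:,2],97),1),"n",len(Q))
    print("tcp cradle",np.round(e,1),"z",round(o["ee_pos"][2],1),"yaw rel",round(2*np.arctan(v[1]/v[0])-float(d["th"]),3),"F",np.round(o["contact_force"],1),"t",o["clock"])
    if save: 
        im=im.copy(); im[cv2.morphologyEx((l==i).astype(np.uint8),cv2.MORPH_GRADIENT,np.ones((3,3)))>0]=[255,0,0]; cv2.imwrite("pics/"+save,im[:,:,::-1])
E
python3 -c "
from h import *
bar('w2.png')"
```

```text
cradle frame rect [-138.5   16.2] [ 42.1 161.3] ytol [-60.3  94.8] rel yaw 0.266 ridge x -138.6 top z 44.9 n 65765
tcp cradle [-174.7    6.2] z 3.3 yaw rel 0.272 F [-0.8  0.3 -0.4] t 3.875
```

View pics/w2.png

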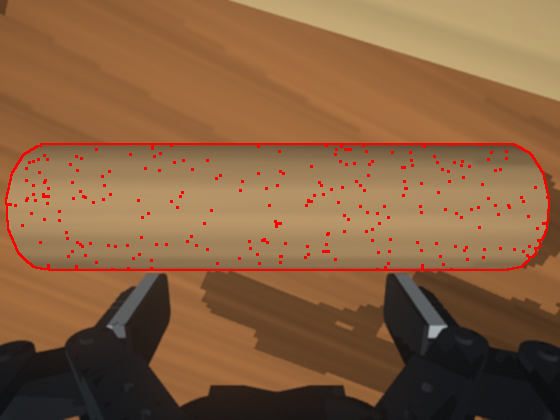

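Request:
apply_moves:
  motion:
    - {"dr": [0, 0, 0.0087], "offset": [0.07, 0, 0], "hand": 1}
    - {"dr": [0, 0, 0.0087], "offset": [0.06, 0, 0], "hand": 1}
    - {"dr": [0, 0, 0.0087], "offset": [0.06, 0, 0], "hand": 1}
    - {"dr": [0, 0, 0.0087], "offset": [0.05, 0, 0], "hand": 1}
    - {"dr": [0, 0, 0.0087], "offset": [0.05, 0, 0], "hand": 1}

```text
clock: 4.5
ee_pos: [469.9, 88.5, 3.3]
tool_rot: [-3.108, -0.457, 0.0]
contact_force: [0.3, 0.1, 0.4]
finger_gap: 0.997
gripper_force: 0.0
```

```bash
python3 -c "
from h import *
bar()"
```

```text
cradle frame rect [-116.9   21.7] [ 43.6 161.3] ytol [-54.9  99.4] rel yaw 0.258 ridge x -115.3 top z 44.8 n 64758
tcp cradle [-152.8   11. ] z 3.4 yaw rel 0.132 F [0.  0.8 0.2] t 4.55
```

Request:
apply_moves:
  motion:
    - {"dr": [0, 0, 0.0084], "offset": [0.05, 0, 0], "hand": 1}
    - {"dr": [0, 0, 0.0084], "offset": [0.05, 0, 0], "hand": 1}
    - {"dr": [0, 0, 0.0084], "offset": [0.05, 0, 0], "hand": 1}
    - {"dr": [0, 0, 0.0084], "offset": [0.05, 0, 0], "hand": 1}
    - {"dr": [0, 0, 0.0084], "offset": [0.05, 0, 0], "hand": 1}

```text
clock: 5.18
ee_pos: [488.1, 92.9, 3.4]
tool_rot: [3.132, 0.251, -0.0]
contact_force: [-0.1, -0.2, -0.2]
finger_gap: 1.001
gripper_force: 0.3
```

```bash
python3 -c "
from h import *
bar()"
```

```text
cradle frame rect [-93.4  27.2] [ 42.3 159.3] ytol [-49.4  98.3] rel yaw 0.239 ridge x -91.6 top z 45.3 n 63677
tcp cradle [-134.1   12.4] z 3.4 yaw rel 0.0 F [ 0.6 -0.3  1.7] t 5.225
```

Request:
apply_moves:
  motion:
    - {"dr": [0, 0, 0], "offset": [0.05, 0, 0], "hand": 1}
    - {"dr": [0, 0, 0], "offset": [0.04, 0, 0], "hand": 1}
    - {"dr": [0, 0, 0], "offset": [0.04, 0, 0], "hand": 1}
    - {"dr": [0, 0, 0], "offset": [0.04, 0, 0], "hand": 1}
    - {"dr": [0, 0, 0], "offset": [0, 0, 0], "hand": 1}

```text
clock: 5.85
ee_pos: [500.8, 94.9, 3.4]
tool_rot: [-3.131, -0.254, -0.001]
contact_force: [-0.9, 0.2, 0.6]
finger_gap: 1.0
gripper_force: 0.0
```

```bash
python3 -c "
from h import *
bar()"
```

```text
cradle frame rect [-83.3  28.7] [ 43.1 156.1] ytol [-46.9  98.4] rel yaw 0.192 ridge x -81.5 top z 46.6 n 61987
tcp cradle [-122.    12.5] z 3.3 yaw rel 0.003 F [0.3 0.3 0.1] t 5.9
```

Request:
apply_moves:
  motion:
    - {"dr": [0, 0, 0], "offset": [0.04, 0, 0], "hand": 1}
    - {"dr": [0, 0, 0], "offset": [0.04, 0, 0], "hand": 1}
    - {"dr": [0, 0, 0], "offset": [0.04, 0, 0], "hand": 1}
    - {"dr": [0, 0, 0], "offset": [0.04, 0, 0], "hand": 1}
    - {"dr": [0, 0, 0], "offset": [0.02, 0, 0], "hand": 1}

```text
clock: 6.52
ee_pos: [514.1, 97.1, 3.4]
tool_rot: [-3.131, -0.254, -0.0]
contact_force: [-1.0, -0.0, 0.4]
finger_gap: 1.005
gripper_force: 0.3
```

```bash
python3 -c "
from h import *
bar()"
```

```text
cradle frame rect [-72.3  29.4] [ 43.7 153. ] ytol [-44.5  98.2] rel yaw 0.146 ridge x -70.5 top z 48.3 n 60700
tcp cradle [-108.3   12.5] z 3.4 yaw rel 0.003 F [ 0.3 -0.4 -0.6] t 6.575
```

Request:
apply_moves:
  motion:
    - {"dr": [0, 0, 0], "offset": [0.04, 0, 0], "hand": 1}
    - {"dr": [0, 0, 0], "offset": [0.04, 0, 0], "hand": 1}
    - {"dr": [0, 0, 0], "offset": [0.04, 0, 0], "hand": 1}
    - {"dr": [0, 0, 0], "offset": [0.04, 0, -0.01], "hand": 1}
    - {"dr": [0, 0, 0], "offset": [0.04, 0, -0.01], "hand": 1}

```text
clock: 7.2
ee_pos: [528.8, 99.5, 4.9]
tool_rot: [-3.131, -0.254, 0.0]
contact_force: [-1.0, -0.4, 0.4]
finger_gap: 1.001
gripper_force: 0.8
```

```bash
python3 -c "
from h import *
bar()"
```

```text
cradle frame rect [-57.4  30.6] [ 41.9 151.3] ytol [-42.8  97.5] rel yaw 0.12 ridge x -56.5 top z 51.7 n 61694
tcp cradle [-92.8  12.5] z 5.1 yaw rel 0.003 F [-0.3 -0.7  0.1] t 7.25
```

Request:
apply_moves:
  motion:
    - {"dr": [0, 0, 0], "offset": [0.01, -0.1, -0.01], "hand": 1}
    - {"dr": [0, 0, 0], "offset": [0.01, -0.1, -0.01], "hand": 1}
    - {"dr": [0, 0, 0], "offset": [0.03, -0.1, -0.01], "hand": 1}
    - {"dr": [0, 0, 0], "offset": [0.03, 0, -0.01], "hand": 1}
    - {"dr": [0, 0, 0], "offset": [0.03, 0, -0.01], "hand": 1}

```text
clock: 7.88
ee_pos: [533.3, 123.1, 8.6]
tool_rot: [-3.131, -0.254, 0.0]
contact_force: [-0.3, -0.4, -0.2]
finger_gap: 1.001
gripper_force: 0.5
```

```bash
python3 -c "
from h import *
bar('w3.png')"
```

```text
cradle frame rect [-52.5  35.8] [ 43.5 161.8] ytol [-42.9 114.6] rel yaw 0.023 ridge x -51.4 top z 52.0 n 65898
tcp cradle [-84.9  35.1] z 8.8 yaw rel 0.003 F [-1.2  0.7  0.5] t 7.925
```

View pics/w3.png

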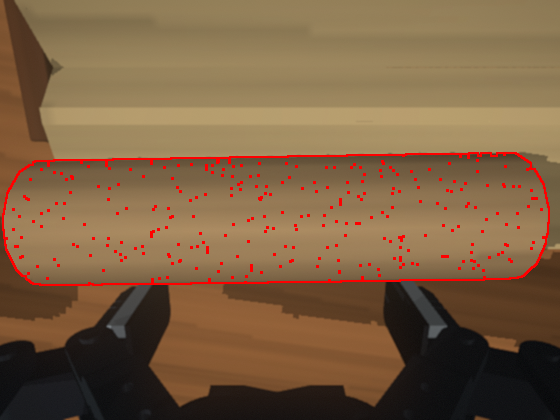

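Request:
apply_moves:
  motion:
    - {"dr": [0, 0, 0], "offset": [0.04, 0, -0.01], "hand": 1}
    - {"dr": [0, 0, 0], "offset": [0.04, 0, -0.01], "hand": 1}
    - {"dr": [0, 0, 0], "offset": [0.04, 0, -0.01], "hand": 1}
    - {"dr": [0, 0, 0], "offset": [0.04, 0, -0.01], "hand": 1}
    - {"dr": [0, 0, 0], "offset": [0.04, 0, -0.01], "hand": 1}

```text
clock: 8.55
ee_pos: [548.2, 125.5, 12.4]
tool_rot: [-3.131, -0.254, -0.0]
contact_force: [-1.6, -0.7, 0.4]
finger_gap: 1.003
gripper_force: 0.9
```

```bash
python3 -c "
from h import *
bar()"
```

```text
cradle frame rect [-37.3  35.3] [ 41.  161.3] ytol [-43.4 114.1] rel yaw 0.003 ridge x -37.2 top z 55.7 n 66458
tcp cradle [-69.7  35.1] z 12.6 yaw rel 0.003 F [-1.2 -0.2  1. ] t 8.6
```

Request:
apply_moves:
  motion:
    - {"dr": [0, 0, 0], "offset": [0.04, 0, -0.01], "hand": 1}
    - {"dr": [0, 0, 0], "offset": [0.04, 0, -0.01], "hand": 1}
    - {"dr": [0, 0, 0], "offset": [0.04, 0, -0.01], "hand": 1}
    - {"dr": [0, 0, 0], "offset": [0.03, 0, -0.005], "hand": 1}
    - {"dr": [0, 0, 0], "offset": [0.03, 0, 0], "hand": 1}

```text
clock: 9.22
ee_pos: [561.6, 127.6, 15.0]
tool_rot: [-3.131, -0.254, -0.0]
contact_force: [-1.7, -0.3, 0.3]
finger_gap: 0.999
gripper_force: 0.5
```

```bash
python3 -c "
from h import *
bar()"
```

```text
cradle frame rect [-23.7  35.3] [ 41.4 161.1] ytol [-43.4 114. ] rel yaw 0.003 ridge x -23.6 top z 59.5 n 67255
tcp cradle [-56.3  35.2] z 15.1 yaw rel 0.003 F [0.6 0.5 0. ] t 9.275
```

Request:
apply_moves:
  motion:
    - {"dr": [0, 0, 0], "offset": [0.03, 0, 0], "hand": 1}
    - {"dr": [0, 0, 0], "offset": [0.03, 0, 0], "hand": 1}
    - {"dr": [0, 0, 0], "offset": [0.03, 0, 0], "hand": 1}
    - {"dr": [0, 0, 0], "offset": [0.03, 0, 0], "hand": 1}
    - {"dr": [0, 0, 0], "offset": [0.03, 0, 0], "hand": 1}

```text
clock: 9.9
ee_pos: [572.6, 129.4, 15.0]
tool_rot: [-3.131, -0.254, -0.0]
contact_force: [-0.0, -0.2, 0.8]
finger_gap: 1.001
gripper_force: 0.0
```

Request:
apply_moves:
  motion:
    - {"dr": [0, 0, 0], "offset": [0, 0, 0], "hand": 1}
    - {"dr": [0, 0, 0], "offset": [0, 0, 0], "hand": 1}
    - {"dr": [0, 0, 0], "offset": [0, 0, 0], "hand": 1}

```text
clock: 10.28
ee_pos: [572.3, 129.4, 15.0]
tool_rot: [3.131, 0.254, -0.0]
contact_force: [0.0, -0.5, -0.3]
finger_gap: 1.003
gripper_force: 0.0
```

```bash
python3 -c "
from h import *
bar()"
```

```text
cradle frame rect [ 0.5 35.4] [ 41.5 161.5] ytol [-43.2 114.2] rel yaw 0.003 ridge x 0.4 top z 53.9 n 66127
tcp cradle [-45.7  35.2] z 15.0 yaw rel 0.003 F [-1.1 -0.7 -0.4] t 10.325
```

Request:
apply_moves:
  motion:
    - {"dr": [0, 0, 0], "offset": [0, 0, -0.5], "hand": 1}
    - {"dr": [0, 0, 0], "offset": [0, 0, -0.5], "hand": 1}
    - {"dr": [0, 0, 0], "offset": [0, 0, -0.5], "hand": 1}
    - {"dr": [0, 0, 0], "offset": [0.2, -0.5, 0], "hand": 0}
    - {"dr": [0, 0, 0], "offset": [0.2, -0.5, 0], "hand": 0}

```text
clock: 10.95
ee_pos: [590.3, 209.0, 128.2]
tool_rot: [-3.131, -0.252, -0.002]
contact_force: [-0.3, -0.5, 0.6]
finger_gap: 0.602
gripper_force: 0.0
```

Request:
apply_moves:
  motion:
    - {"dr": [0, 0, 0], "offset": [0.2, -0.53, 0], "hand": 0}
    - {"dr": [0, 0, 0], "offset": [0, 0, 0], "hand": 0}
    - {"dr": [0, 0, 0], "offset": [0, 0, 0], "hand": 0}
    - {"dr": [0, 0, 0], "offset": [0, 0, 0], "hand": 0}
    - {"dr": [0, 0, 0], "offset": [0, 0, 0], "hand": 0}

```text
clock: 11.58
ee_pos: [598.4, 249.2, 127.6]
tool_rot: [3.131, 0.252, 0.0]
contact_force: [0.2, 0.5, -0.7]
finger_gap: -0.002
gripper_force: 0.0
```

```bash
python3 - <<'E'
from h import *
im,Pt,Pw,ok=wristP(); cv2.imwrite("pics/w4.png",im[:,:,::-1])
d=np.load("cr.npz"); o=manip.observe(); print("tcp",d["R"].T@(o["ee_pos"][:2]-d["t"]),o["ee_pos"][2],o["finger_gap"])
m=ok&(Pt[...,2]<10)&(Pt[...,2]>-25)&(abs(Pt[...,1])<60)&(abs(Pt[...,0])<30)
if m.any(): print("fingers",np.round(np.percentile(Pt[m],[1,99],axis=0)))
Pc=Pw.copy(); Pc[...,:2]=(Pw[...,:2]-d["t"])@d["R"]
b=ok&(Pc[...,2]>46)&(Pc[...,2]<58)&(abs(Pc[...,0])<15)&(Pc[...,1]<125); Q=Pc[b]; print(len(Q), np.percentile(Q,[.5,99.5],axis=0) if len(Q) else 0, Q.mean(0))
E
```

```text
tcp [ -1.04302597 149.50007973] 127.61518642722208 0.00018258111578893052
fingers [[  5. -13. -25.]
 [ 10.  14.  -5.]]
10378 [[-14.6431783  -28.83207898  46.25206896]
 [ 14.86065415 115.40396232  54.6389512 ]] [ 1.33332184 43.87613033 51.48121828]
```

View pics/w4.png

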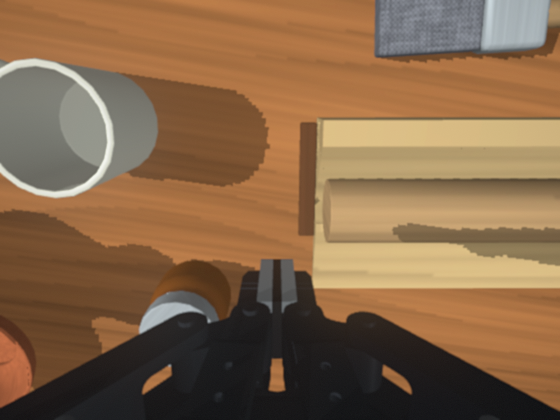

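Request:
apply_moves:
  motion:
    - {"dr": [0, 0, 0], "offset": [0.01, 0, 0.455], "hand": 0}
    - {"dr": [0, 0, 0], "offset": [0, 0, 0.455], "hand": 0}
    - {"dr": [0, 0, 0], "offset": [0, 0, 0.455], "hand": 0}
    - {"dr": [0, 0, 0], "offset": [0, 0.1, 0], "hand": 0}
    - {"dr": [0, 0, 0], "offset": [0, 0.1, 0], "hand": 0}

```text
clock: 12.25
ee_pos: [602.3, 234.7, 26.5]
tool_rot: [-3.131, -0.253, -0.002]
contact_force: [2.3, 0.5, 0.2]
finger_gap: 0.001
gripper_force: 0.0
```

Request:
apply_moves:
  motion:
    - {"dr": [0, 0, 0], "offset": [0, 0.08, 0], "hand": 0}
    - {"dr": [0, 0, 0], "offset": [0, 0.08, 0], "hand": 0}
    - {"dr": [0, 0, 0], "offset": [0, 0.08, 0], "hand": 0}
    - {"dr": [0, 0, 0], "offset": [0, 0.08, 0], "hand": 0}
    - {"dr": [0, 0, 0], "offset": [0, 0.08, 0], "hand": 0}

```text
clock: 12.88
ee_pos: [606.4, 205.3, 25.2]
tool_rot: [-3.131, -0.254, -0.0]
contact_force: [0.4, 2.3, 0.7]
finger_gap: 0.001
gripper_force: 0.7
```

```bash
cat > g.py <<'E'
from h import *
def g():
    im,Pt,Pw,ok=wristP(); d=np.load("cr.npz"); o=manip.observe()
    print("tcp",np.round(d["R"].T@(o["ee_pos"][:2]-d["t"]),1),o["ee_pos"][2].round(1),np.round(o["contact_force"],1),o["clock"])
    Pc=Pw.copy(); Pc[...,:2]=(Pw[...,:2]-d["t"])@d["R"]
    b=ok&(Pc[...,2]>46)&(Pc[...,2]<60)&(abs(Pc[...,0])<15)&(Pc[...,1]<125)&(im.max(2)>90); Q=Pc[b]
    if len(Q): print(len(Q),np.round(np.percentile(Q,[.5,99.5],axis=0),1))
    return im
E
python3 -c "
from g import *
cv2.imwrite('pics/w5.png',g()[:,:,::-1])"
```

```text
tcp [ -0.2 104.1] 25.1 [ 0.6 -0.5 -0.5] 12.925
15847 [[-14.6   1.3  46.3]
 [ 14.9  90.5  54.5]]
```

View pics/w5.png

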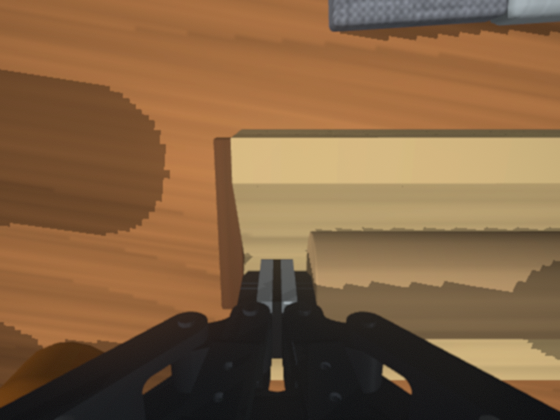

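Request:
apply_moves:
  motion:
    - {"dr": [0, 0, 0], "offset": [0, 0.08, 0], "hand": 0}
    - {"dr": [0, 0, 0], "offset": [0, 0.08, 0], "hand": 0}
    - {"dr": [0, 0, 0], "offset": [0, 0.08, 0], "hand": 0}
    - {"dr": [0, 0, 0], "offset": [0, 0.08, 0], "hand": 0}
    - {"dr": [0, 0, 0], "offset": [0, 0.08, 0], "hand": 0}

```text
clock: 13.55
ee_pos: [611.2, 175.6, 25.1]
tool_rot: [3.131, 0.254, -0.0]
contact_force: [1.1, 1.3, -0.0]
finger_gap: -0.0
gripper_force: 0.5
```

Request:
apply_moves:
  motion:
    - {"dr": [0, 0, 0], "offset": [0, 0.08, 0], "hand": 0}
    - {"dr": [0, 0, 0], "offset": [0, 0.08, 0], "hand": 0}
    - {"dr": [0, 0, 0], "offset": [0, 0.03, 0], "hand": 0}
    - {"dr": [0, 0, 0], "offset": [0, 0, 0], "hand": 0}

```text
clock: 14.05
ee_pos: [613.5, 161.7, 25.1]
tool_rot: [3.131, 0.253, 0.0]
contact_force: [0.3, 0.4, 0.5]
finger_gap: 0.001
gripper_force: 0.0
```

```bash
python3 -c "
from g import *
g()"
```

```text
tcp [-0.  60.8] 25.1 [ 0.5 -0.1  0.1] 14.1
15528 [[-14.6 -42.8  46.5]
 [ 14.9  45.7  54.6]]
```

Request:
apply_moves:
  motion:
    - {"dr": [0, 0, 0], "offset": [0, 0.02, 0], "hand": 0}
    - {"dr": [0, 0, 0], "offset": [0, 0.02, 0], "hand": 0}
    - {"dr": [0, 0, 0], "offset": [0, 0.02, 0], "hand": 0}
    - {"dr": [0, 0, 0], "offset": [0, 0, 0], "hand": 0}

```text
clock: 14.6
ee_pos: [614.2, 157.4, 25.1]
tool_rot: [3.131, 0.254, -0.0]
contact_force: [-0.3, -0.7, -0.2]
finger_gap: -0.005
gripper_force: 0.0
```

Request:
apply_moves:
  motion:
    - {"dr": [0, 0, 0], "offset": [0, 0.01, 0], "hand": 0}
    - {"dr": [0, 0, 0], "offset": [0, 0.01, 0], "hand": 0}
    - {"dr": [0, 0, 0], "offset": [0, 0, 0], "hand": 0}

```text
clock: 14.98
ee_pos: [614.4, 156.0, 25.1]
tool_rot: [3.131, 0.254, -0.0]
contact_force: [-0.3, 0.8, 0.5]
finger_gap: 0.001
gripper_force: 0.2
```

```bash
python3 -c "
from g import *
g()"
```

```text
tcp [ 0.1 54.9] 25.1 [0.1 0.3 0.4] 15.025
15530 [[-14.6 -48.6  46.5]
 [ 14.9  40.1  54.5]]
```

Request:
apply_moves:
  motion:
    - {"dr": [0, 0, 0], "offset": [0, 0.01, 0], "hand": 0}
    - {"dr": [0, 0, 0], "offset": [0, 0.01, 0], "hand": 0}

```text
clock: 15.28
ee_pos: [614.5, 155.5, 25.1]
tool_rot: [-3.13, -0.253, 0.0]
contact_force: [-1.4, 11.0, 0.4]
finger_gap: 0.001
gripper_force: 5.5
```

Request:
apply_moves:
  motion:
    - {"dr": [0, 0, 0], "offset": [0, 0.01, 0], "hand": 0}
    - {"dr": [0, 0, 0], "offset": [0, 0, 0], "hand": 0}

```text
clock: 15.52
ee_pos: [614.5, 155.5, 25.2]
tool_rot: [-3.129, -0.254, 0.0]
contact_force: [-2.1, 12.8, -0.3]
finger_gap: 0.004
gripper_force: 6.3
```

Firm contact with the stop at about 11–13 N. Next I back off and lift away.

Request:
apply_moves:
  motion:
    - {"dr": [0, 0, 0], "offset": [0, -0.02, 0], "hand": 0}
    - {"dr": [0, 0, 0], "offset": [0, -0.1, 0], "hand": 0}
    - {"dr": [0, 0, 0], "offset": [0, -0.3, 0], "hand": 0}
    - {"dr": [0, 0, 0], "offset": [0, -0.2, 0], "hand": 0}
    - {"dr": [0, 0, 0], "offset": [0, 0, -0.4], "hand": 0}

```text
clock: 16.15
ee_pos: [605.5, 201.4, 53.5]
tool_rot: [3.13, 0.257, -0.006]
contact_force: [-1.1, 0.2, 1.0]
finger_gap: -0.002
gripper_force: 0.0
```

Request:
apply_moves:
  motion:
    - {"dr": [0, 0, 0], "offset": [0, 0, -0.5], "hand": 0}
    - {"dr": [0, 0, 0], "offset": [0, 0, -0.5], "hand": 0}
    - {"dr": [0, 0, 0], "offset": [-0.6, 0, 0], "hand": 0}
    - {"dr": [0, 0, 0], "offset": [-0.6, 0, 0], "hand": 0}
    - {"dr": [0, 0, 0], "offset": [0, 0, 0], "hand": 0}

```text
clock: 16.77
ee_pos: [515.8, 185.7, 130.2]
tool_rot: [3.131, 0.256, -0.003]
contact_force: [1.1, 0.4, 0.4]
finger_gap: -0.003
gripper_force: 0.0
```

```bash
python3 -c "
from g import *
cv2.imwrite('pics/w6.png',g()[:,:,::-1])"
```

```text
tcp [-90.7  99.7] 130.6 [-0.1  0.3 -1.6] 16.825
10022 [[-14.8 -61.1  46.4]
 [ 14.8  40.4  54.6]]
```

View pics/w6.png

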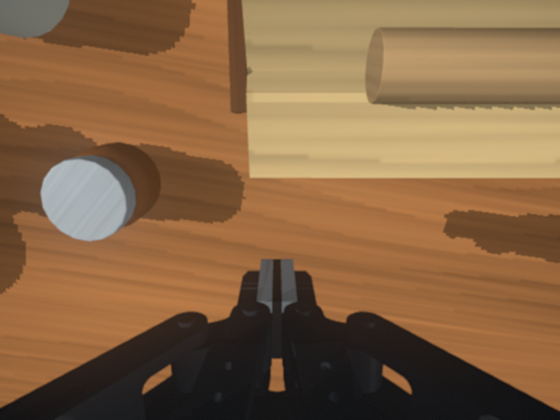

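The view shows the bar lying in the groove. Its near end is at pixel (375,65), which is y_c of about 40 mm, the home position. The robot is clear of everything.

```bash
python3 -c "
from station import manip
print(manip.finish_job())"
```

```text
the job is handed in; nothing more can be done
None
```

I rolled the bar up the ramp into the V-groove, pushed its end against the tall stop (about 12 N at contact), backed the arm clear and handed the job in at about 17 s; no verdict was returned.

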